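Lay out the ankle parts in assembly order

TASK

Lay the ankle parts out for assembly in the row of three shallow trays between the robot foot shell and the shin shell: the U-bracket, open side up, in the tray next to the foot, the black servo with its boss upwards in the middle tray, and the link bar flat in the tray next to the shin, lengthwise along the row. Then lay the bearing ring flat on top of the servo, around its boss. Centre each part in its tray (to about a centimetre), let go of everything, and do not knock the small bottle over or push it away.

Things in the scene. Friction and masses are not known exactly. Their poses are not given: they have to be found in the camera images.
- foot: fixed white humanoid foot shell with a blue toe pad, 130 mm long (x), 74 mm wide (y), 58 mm high, toes towards the robot, at one end of the row of trays (either the left or the right end, it varies). Origin: centre of its underside; z up.
- shin: fixed white shin shell, a barrel-shaped tube lying in two black holders with a grey stub at each end and a blue strip on top, 134 mm long (x), 60 mm wide (y), 71 mm high, at the other end of the row of trays. Origin: on the table under its centre; z up.
- tray_a: fixed grey square parts tray, 104 x 104 mm outside, floor 3 mm thick, with a lip 4 mm wide that rises 7 mm above the table (inside 96 x 96 mm). Origin: centre of its underside; x points away from the robot and y along the row to the robot's left, both within about 12 degrees. This is the tray at the left (+y) end of the row, about 135 mm from the middle tray, centre to centre.
- tray_b: fixed grey square parts tray, 104 x 104 mm outside, floor 3 mm thick, with a lip 4 mm wide that rises 7 mm above the table (inside 96 x 96 mm). Origin: centre of its underside; x points away from the robot and y along the row to the robot's left, both within about 12 degrees. This is the middle tray of the row.
- tray_c: fixed grey square parts tray, 104 x 104 mm outside, floor 3 mm thick, with a lip 4 mm wide that rises 7 mm above the table (inside 96 x 96 mm). Origin: centre of its underside; x points away from the robot and y along the row to the robot's left, both within about 12 degrees. This is the tray at the right (-y) end of the row, about 135 mm from the middle tray, centre to centre.
- bracket: loose aluminium U-bracket standing with its open side up: base 50 mm (x) x 36 mm (y) x 4 mm, with two upright walls 3 mm thick at its x ends, 40 mm high overall; it can be held across the outside of the walls (50 mm, along x). Origin: centre of its underside; z up. About 60 g.
- servo: loose black servo motor, a box 60 mm (x) x 44 mm (y) x 40 mm high with a round steel output boss (20 mm diameter, 8 mm high) in the middle of its top; can be held across y (44 mm). Origin: centre of its underside; z up. About 160 g.
- link: loose aluminium link bar, lying flat: dog-bone shape 88 mm long along x, a bar 14 mm wide (y) with its top 14 mm up, and at both ends a round eye 26 mm in diameter and 16 mm high, centred 31 mm either side of the middle; the bar between the eyes is free for 36 mm and can be held across y. Origin: centre of its underside; z up. About 50 g.
- bearing: loose plain steel bearing ring lying flat: outside diameter 42 mm, bore 26 mm, 14 mm high. Origin: centre of its underside; z is its axis. About 60 g.
- bottle: bystander: small white bottle with a black cap, 32 mm in diameter, 75 mm high, standing beyond the trays as seen from the robot. Origin: centre of its underside; z up.
Mind the look-alikes: they are no part of the job. Leave any blue look-alike of the link alone. Of the things that look like the bearing, take the one that is farthest to the robot's left at the start.

How it is judged:
By the outcome, as a careful person would: the job done as asked, in the order asked, and still so for the second after the job is handed in, with the robot touching nothing.
It also fails if it takes over 120 s, if anything falls off the work surface, if the arm or the gripper's body presses on something with over 40 N, if the wrist force passes 120 N, or if a joint passes its speed limit or range.

ROBOT

A 6-joint arm with a two-finger parallel gripper is mounted at the origin on the work surface. World frame = base frame: x ahead of the robot, y to its left, z up, the work surface at z = 0. Lengths are in m, angles in degrees, forces in N, time in s.
With the tool pointing down it reaches from about 0.375 to 0.975 m from the base axis. Payload 3.8 kg.
Tool frame: the origin (TCP) lies on the centre line of the jaws, within the pads' length; the fingertips stand 25 mm ahead of it and the grasp point (between the pads) lies 6 mm ahead of it; z points along the fingers, y is the line along which they close (so a half turn about z gives the same grasp; the last joint's range is limited). The gripper opens to 88 mm and grips with 3 to 60 N. Pads are 18 mm wide; open, the fingers measure 123 mm over their backs; the gripper's body (75 mm by 187 mm) begins 45 mm behind the grasp point.
Start: joints at [62.057, 15.12, 91.902, -0, 72.978, -2.114], TCP at [0.294, 0.608, 0.264] pointing down, gripper open.
Joint ranges: [-150.88, 150.88], [-54.13, 125.18], [17.81, 147.31], [-75.09, 255.09], [0, 152.58], [-146.25, 146.25]. Speed limits (degrees/s): [147.25, 147.25, 180, 180, 180, 180].

INTERFACE

Orientations are given as a 3x3 rotation matrix whose columns are the frame's x, y, z axes.
In Python, from plant import monitor, vision, robot gives the robot as it stands. The module is installed in compiled form; this text tells all that it offers.
- The arm moves only by the shell command python3 -m handwheel 'ROWS' [OPENING]. ROWS is a JSON object of lists of equal length, an entry for each row: "translation": the shift along the tool's x, y, z in m, a list of three; "roll": the turn about the tool's z in rad. In form: {"translation": [[dx, dy, dz], ...], "roll": [roll, ...]}. A call has exactly 5 rows; each row is the pose to reach, as a shift and turn from the pose commanded when the call began, along the tool's axes at that moment; what a row does not reach only later rows make up. A row lasts 1/8 s, in which the tool goes at most 62.5 mm and 10.7 degrees, less where a joint would pass 70% of its speed; a pose out of reach is approached as far as the arm can. A call with a gripper value outside its range is refused whole. OPENING is the finger opening in m, from 0 to 0.0881, set as the call begins (- or left out, the last holds). The fingers move at their own pace and stop on an object; the grip force is fixed at half the most. Time passes only in rows, so rows that repeat a pose let the fingers close, or fill a call up. It gives the time, the measured TCP pose, the force, the opening and the grip force at its end, in the units of the state.
- monitor.sense(): the state, without advancing time (a new reading comes with each control period).
- vision.camera(name): name is "side" or "top" or "wrist"; returns (picture, depth): 480x640x3 uint8, blue, green, red; 480x640 float32, m along the optical axis (not along the pixel's ray), 0 where there is no reading.
- vision.calibration(name): a dict with "intrinsics" (3x3 intrinsics, pixels), "xyz" and "orientation" of the camera in the world. Camera axes: x right, y down, z forward; pixel columns grow to the right and rows downward; lengths in m; the calibration is good to about 2 mm. A picture is of the moment at which its call begins: read the wrist's pose just before it. calibration takes no time and is no camera call; for the wrist camera it gives the pose at the moment of the call.
- robot.finish_job(): hands the job in; it is judged then, once.
The state is a dict: "clock": time; "qpos": joint angles; "joint_velocities": joint speeds; "effort": joint torques, N m; "position": TCP position; "ee_rot": TCP orientation; "contact_force": force on the tool from outside, world axes, zero at the start; "moment": the same for the moment, N m; "width": opening from 0.0 (shut) to 1.0 (fully open); "grasp_force": force on a finger pad.
Only numpy, scipy, OpenCV 4.12 (cv2) and the standard library are available. Lean on these libraries where they do the work, as an engineer would, in place of code of your own. Each camera call takes 0.05 s, during which the arm holds its last target. There are 200 camera calls.

## Working session

There is one attempt and no reset: what is moved stays moved. The work goes in short steps, Python scripts to look and compute and a shell command to move; the robot and the scene stay as the last step left them, time stands still between calls to the robot, and variables do not carry over. Pictures are saved under pics/ and viewed, at most 17 in all, crops included, and the job is handed in when it is done.

```bash
mkdir -p pics; cat > h.py <<'E'
from plant import monitor, vision, robot
import numpy as np, cv2
def snap(n,f):
    c=vision.calibration(n); p,d=vision.camera(n); cv2.imwrite('pics/'+f+'.png',p); np.savez('pics/'+f,p=p,d=d,K=c['intrinsics'],t=c['xyz'],R=c['orientation']); return p,d,c
def load(f):
    return np.load('pics/'+f+'.npz')
def ray(f,u,v,z):
    f=load(f); r=np.array(f['R'])@np.linalg.inv(f['K'])@[u,v,1.]; t=np.array(f['t']); return t+r*(z-t[2])/r[2]
def cloud(f):
    f=load(f); v,u=np.mgrid[:480,:640]; r=np.stack([u,v,np.ones_like(u)],-1)@np.linalg.inv(f['K']).T*f['d'][...,None]
    return r@np.array(f['R']).T+f['t']
E
python3 - <<'E'
from h import *
s=monitor.sense(); print(s['clock'],s['position'],s['ee_rot'],s['width'],s['contact_force'])
for n in('top','side'):
    p,d,c=snap(n,n+'0'); print(n,c,(d>0).mean())
E
```

```text
0.0 [0.29378001 0.60701166 0.26242721] [[-9.00121987e-01  4.35636762e-01 -1.01009823e-03]
 [ 4.35637926e-01  9.00119984e-01 -1.90037517e-03]
 [ 8.13363184e-05 -2.15060657e-03 -9.99997684e-01]] 0.9972265704561423 [-0.14517719 -0.71434654  0.44659741]
top {'intrinsics': array([[599.04494631,   0.        , 316.9431882 ],
       [  0.        , 599.04494631, 231.8683138 ],
       [  0.        ,   0.        ,   1.        ]]), 'xyz': array([0.38044174, 0.01004436, 1.25031615]), 'orientation': array([[-0.02035081, -0.98654697,  0.16220643],
       [-0.99978013,  0.0192609 , -0.00828915],
       [ 0.0050534 , -0.16233946, -0.98672203]])} 0.9957649739583333
side {'intrinsics': array([[515.20054735,   0.        , 313.17624551],
       [  0.        , 515.20054735, 241.3766154 ],
       [  0.        ,   0.        ,   1.        ]]), 'xyz': array([ 0.43948995, -0.56915092,  0.66331011]), 'orientation': array([[ 0.97594723, -0.16270894,  0.14509587],
       [-0.21787592, -0.7048905 ,  0.67502553],
       [-0.00755599, -0.69040219, -0.72338629]])} 0.9958365885416667
```

View pics/top0.png

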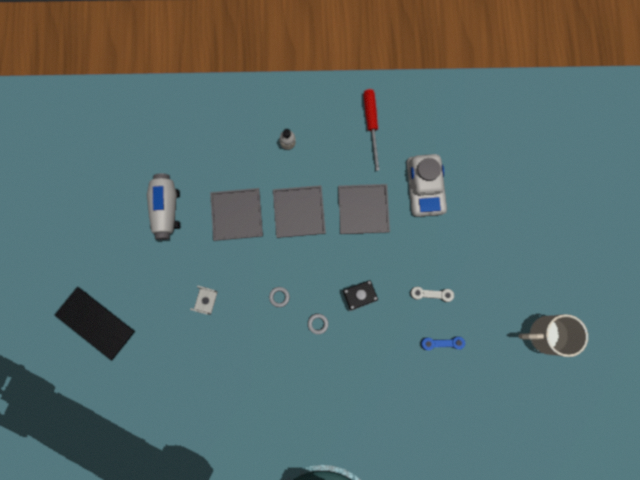

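View pics/side0.png

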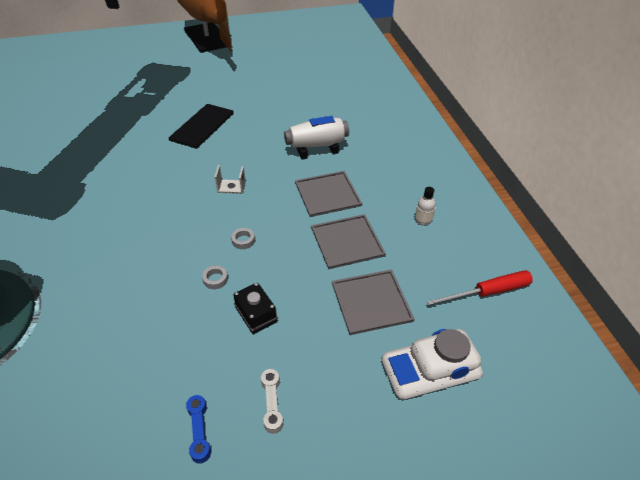

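The top view shows the trays at about a (237,215), b (299,212) and c (363,209). The shin is at the left (163,207) and the foot at the right (428,187), so the bracket goes to tray_c and the link to tray_a. Parts: bracket (205,300), servo (360,295), white link (432,294), left-most ring (279,297), bottle (287,140). The side view agrees.

```bash
cat > m.py <<'E'
from h import *
C=cloud('top0'); P=load('top0')['p'].astype(int)
def roi(n,u0,u1,v0,v1,zl,zh):
    c=C[v0:v1,u0:u1]; m=(c[...,2]>zl)&(c[...,2]<zh)
    m=m.astype(np.uint8); k,l,st,_=cv2.connectedComponentsWithStats(m)
    j=1+st[1:,4].argmax() if k>1 else 0
    q=c[l==j]; r=cv2.minAreaRect(q[:,:2].astype(np.float32)*1000)
    box=cv2.boxPoints(r); e0=box[1]-box[0]; e1=box[2]-box[1]; e=e0 if np.linalg.norm(e0)>np.linalg.norm(e1) else e1
    a=np.degrees(np.arctan2(e[1],e[0])); print(n,len(q),'c',np.round(r[0],1),'size',np.round(r[1],1),'long axis',round((a+90)%180-90,1),'z',np.round(np.percentile(q[:,2],[5,50,95])*1000,1))
print('table',np.median(C[380:420,380:480,2]))
for n,u,v in(('a',237,215),('b',299,212),('c',363,209)):
    # dark grey by colour
    s=P[v-36:v+36,u-32:u+32]; m=((s.max(-1)-s.min(-1))<22).astype(np.uint8)
    k,l,st,_=cv2.connectedComponentsWithStats(m); j=1+st[1:,4].argmax(); ys,xs=np.where(l==j)
    w=np.array([ray('top0',x+u-32,y+v-36,.005)[:2] for x,y in zip(xs,ys)],np.float32)*1000
    print('tray',n,[ (np.round(t,1)) for t in cv2.minAreaRect(w)])
roi('bracket all',180,230,275,325,.008,.06)
roi('bracket base',180,230,275,325,.002,.008)
roi('servo',330,390,270,320,.03,.045)
roi('boss',330,390,270,320,.0445,.06)
roi('link',405,460,280,310,.007,.03)
roi('bear',265,295,283,310,.007,.03)
roi('bear2',305,332,312,337,.007,.03)
roi('bottle',270,305,120,158,.02,.1)
roi('shin',140,190,165,245,.03,.1)
roi('foot',400,455,145,225,.03,.1)
E
python3 m.py
python3 - <<'E'
import cv2
p=cv2.imread('pics/top0.png')[260:345,180:480]; cv2.imwrite('pics/crop.png',cv2.resize(p,None,fx=2.6,fy=2.6,interpolation=2))
E
```

```text
table -0.00014396504668734433
tray a [array([627.2, 170.2]), array([105.3, 104.9]), np.float64(4.1)]
tray b [array([630.9,  37.3]), array([105.3, 104.5]), np.float64(3.8)]
tray c [array([633.6, -99.7]), array([105.4, 106.1]), np.float64(0.9)]
bracket all 38 c [469.  227.9] size [36.   4.8] long axis 75.3 z [13.6 38.6 43.8]
bracket base 291 c [446.8 232.5] size [45.1 46.9] long axis -8.8 z [2.3 4.5 7.4]
servo 568 c [450.6 -84.2] size [43.8 60.1] long axis -70.2 z [35.7 39.8 43.3]
boss 73 c [451.4 -84.6] size [18.1 18.3] long axis -90.0 z [45.3 47.9 51.6]
link 382 c [ 451.3 -233.9] size [87.  24.8] long axis 85.1 z [10.4 15.2 19.3]
bear 204 c [450.8  81.5] size [39.3 39.2] long axis 89.7 z [ 9.3 13.4 17.4]
bear2 198 c [394.8   2.8] size [38.8 40.3] long axis -46.2 z [10.1 14.2 17.9]
bottle 233 c [778.5  59.6] size [26.8 32. ] long axis -85.8 z [26.8 50.4 77.5]
shin 1585 c [639.2 317. ] size [135.8  58.3] long axis 7.0 z [44.1 60.6 71.8]
foot 1194 c [ 698.1 -232.7] size [85.7 67.1] long axis 3.2 z [36.9 46.6 60.7]
```

View pics/crop.png

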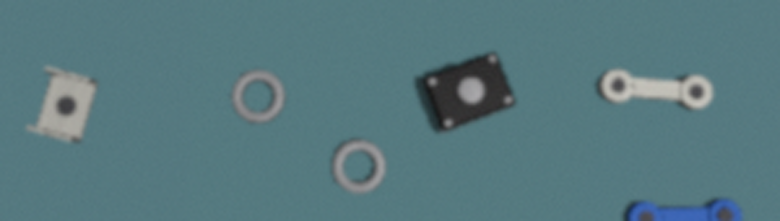

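The crop shows the bracket walls at its top and bottom edges, so its x axis lies at about -15°. The servo's long axis is near -70°, and the white link lies along y. The sizes and heights match what was given, so I'll plan the approach to the bracket.

```bash
cat > plan.py <<'E'
# args: waypoints x,y,z,yaw (mm, deg; z = TCP) -> shift (m) and roll (rad) of each from the one before
import sys; from h import *
s=monitor.sense(); p=np.array(s['position'])*1000; R=np.array(s['ee_rot']); y=np.degrees(np.arctan2(R[1,1],R[0,1]))
print('now',s['clock'],np.round(p,1),round(y,2),'q',np.round(s['qpos'],0),'w',round(s['width']*88.1,1),'F',np.round(s['contact_force'],1))
for a in sys.argv[1:]:
    x=np.array([float(t) for t in a.split(',')]); d=x[:3]-p; h=np.radians(y)
    ty=np.array([np.cos(h),np.sin(h)]); tx=np.array([-np.sin(h),np.cos(h)])
    r=-((x[3]-y+180)%360-180)
    print(a,'->',np.round([d[:2]@tx/1000,d[:2]@ty/1000,-d[2]/1000],4),'roll',round(np.radians(r),3)); p=x[:3]; y=x[3]
E
python3 plan.py 446.5,233.5,180,-15
```

```text
now 0.1 [293.8 607.1 262.5] 64.17 q [62. 15. 92.  0. 73. -2.] w 88.1 F [0.8 0.4 0.2]
446.5,233.5,180,-15 -> [-0.3002 -0.2697  0.0825] roll 1.382
```

```bash
python3 -m handwheel '{"translation":[[-0.02,-0.018,0.0],[-0.06,-0.054,0.01],[-0.1,-0.09,0.02],[-0.14,-0.126,0.03],[-0.18,-0.162,0.04]],"roll":[0.1,0.27,0.44,0.61,0.78]}' 0.088; python3 plan.py 446.5,233.5,180,-15
```

```text
clock: 0.72
position: [0.3857, 0.3815, 0.2229]
ee_rot: [[-0.329, 0.944, -0.0], [0.944, 0.329, -0.0], [-0.0, -0.0, -1.0]]
contact_force: [0.0, -0.3, -0.5]
width: 1.003
grasp_force: 0.0
now 0.725 [385.7 381.5 222.9] 19.18 q [ 42.   3. 111.  -0.  67.  23.] w 88.4 F [ 0.  -0.3 -0.5]
446.5,233.5,180,-15 -> [-0.1598  0.0088  0.0429] roll 0.597
```

```bash
python3 -m handwheel '{"translation":[[-0.045,0.0025,0.012],[-0.09,0.005,0.024],[-0.13,0.007,0.035],[-0.15,0.0085,0.041],[-0.16,0.0088,0.043]],"roll":[0.17,0.34,0.48,0.56,0.597]}'; python3 - <<'E'
from h import *
snap('wrist','w1')
E
python3 plan.py
```

```text
clock: 1.35
position: [0.447, 0.2342, 0.1799]
ee_rot: [[0.257, 0.966, -0.001], [0.966, -0.257, -0.001], [-0.001, -0.001, -1.0]]
contact_force: [-1.0, -0.2, 0.5]
width: 0.997
grasp_force: 0.0
now 1.4 [447.2 233.8 179.9] -14.9 q [ 25.   1. 117.  -0.  62.  40.] w 88.0 F [-0.2 -0.5 -0.7]
```

View pics/w1.png

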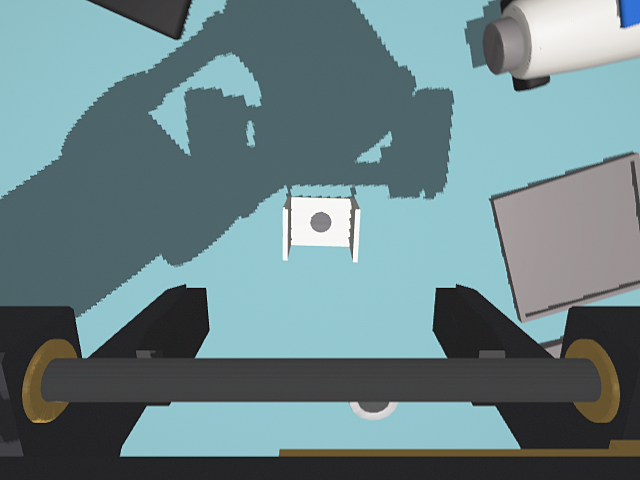

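The wrist view shows the bracket square to the jaws, walls left and right, with its centre hole at (320,222). I'll cast that point and plan the descent.

```bash
python3 - <<'E'
from h import *
print(ray('w1',320,222,.004)*1000, ray('w1',285,208,.04)*1000,ray('w1',358,208,.04)*1000,ray('w1',285,262,.04)*1000,ray('w1',357,262,.04)*1000)
P=load('w1'); print(P['t'],P['R'])
E
python3 plan.py 446.5,233.5,33,-15
```

```text
[444.46994489 232.46087073   4.        ] [427.35736186 255.64385538  40.        ] [472.91576122 243.55256239  40.        ] [417.0451268  220.24020638  40.        ] [463.69127498 207.87105925  40.        ]
[0.46374661 0.30159158 0.30015606] [[ 0.96645621 -0.2466393  -0.07163418]
 [-0.2568269  -0.92975024 -0.26382653]
 [-0.00153191  0.27337437 -0.9619065 ]]
now 1.4 [447.2 233.8 179.9] -14.9 q [ 25.   1. 117.  -0.  62.  40.] w 88.0 F [-0.2 -0.5 -0.7]
446.5,233.5,33,-15 -> [-0.0005 -0.0006  0.1469] roll 0.002
```

```bash
python3 -m handwheel '{"translation":[[-0.001,-0.001,0.03],[-0.002,-0.0015,0.075],[-0.002,-0.0015,0.115],[-0.002,-0.0015,0.14],[-0.002,-0.0015,0.147]],"roll":[0,0,0,0,0]}' >/dev/null; python3 plan.py; python3 -m handwheel '{"translation":[[0,0,0],[0,0,0],[0,0,0],[0,0,0],[0,0,0]],"roll":[0,0,0,0,0]}' 0.03; python3 plan.py 445,232,33,-15 445,232,120,-15 632,-99.7,120,2 632,-99.7,37,2
```

```text
now 2.025 [443.7 234.   32.1] -14.63 q [ 25.  12. 124.   0.  45.  40.] w 87.9 F [-0.9 -0.2 -0.4]
clock: 2.65
position: [0.4458, 0.2341, 0.0345]
ee_rot: [[0.254, 0.967, 0.001], [0.967, -0.254, 0.001], [0.001, 0.001, -1.0]]
contact_force: [-0.6, -1.0, 3.8]
width: 0.566
grasp_force: 30.0
now 2.65 [445.8 234.1  34.5] -14.73 q [ 25.  12. 123.   0.  45.  40.] w 49.9 F [-0.6 -1.   3.8]
445,232,33,-15 -> [-0.0022 -0.0002  0.0015] roll 0.005
445,232,120,-15 -> [ 0.     0.    -0.087] roll -0.0
632,-99.7,120,2 -> [-0.272   0.2665 -0.    ] roll -0.297
632,-99.7,37,2 -> [0.    0.    0.083] roll -0.0
```

```bash
python3 -m handwheel '{"translation":[[0,0,-0.02],[0,0,-0.06],[-0.02,0.02,-0.085],[-0.06,0.059,-0.09],[-0.1,0.098,-0.09]],"roll":[0,0,0,0,0]}' | grep -E 'clock|width'; python3 -m handwheel '{"translation":[[-0.04,0.039,0],[-0.08,0.078,0],[-0.12,0.1175,0],[-0.155,0.152,0],[-0.172,0.1685,0]],"roll":[-0.07,-0.15,-0.22,-0.28,-0.297]}'; python3 - <<'E'
from h import *
snap('wrist','w2')
E
python3 plan.py
```

```text
clock: 3.28
width: 0.566
clock: 3.9
position: [0.6347, -0.0996, 0.1234]
ee_rot: [[-0.039, 0.999, 0.0], [0.999, 0.039, -0.0], [-0.0, 0.0, -1.0]]
contact_force: [0.5, 1.2, -0.2]
width: 0.564
grasp_force: 30.0
now 3.95 [ 635.8 -101.4  123.6] 2.21 q [-11.  18. 103.  -0.  58. -13.] w 49.8 F [ 2.2 -1.2  0.5]
```

View pics/w2.png

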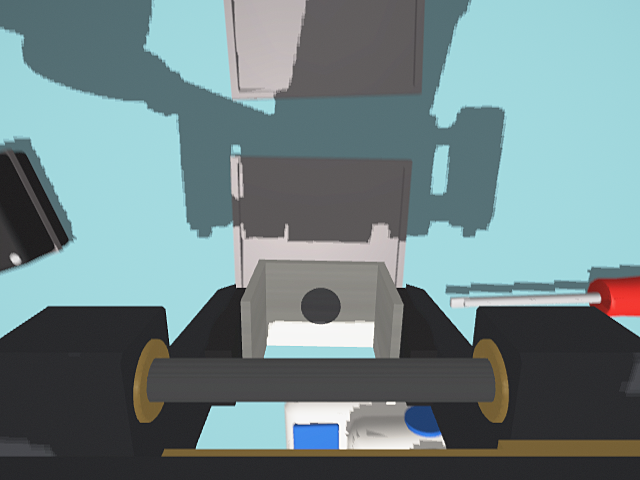

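The bracket is held, with its hole at (321,306). Tray c's far corners are at (232,157) and (412,159), and its side edges run to (238,285) and (404,285). Tray b's near edge runs (230,98)-(422,94).

```bash
python3 - <<'E'
from h import *
g=lambda u,v,z=.007:(ray('w2',u,v,z)*1000)[:2]
A,B,A2,B2=g(232,157),g(412,159),g(238,285),g(404,285); print(A,B,A2,B2,'w',np.linalg.norm(B-A),np.linalg.norm(B2-A2))
for p,q in((A,B),(A2,A),(B2,B),(g(230,98),g(422,94))): d=q-p; print('ang',np.degrees(np.arctan2(d[1],d[0])))
e=(B-A)/np.linalg.norm(B-A); n=np.array([e[1],-e[0]]); print('centre c',(A+B)/2+52*n)
print('hole at base top',g(321,306,.0935), g(230,98),g(422,94))
E
```

```text
[581.0952304  -51.09465612] [683.35566022 -48.27345611] [ 583.22528156 -129.16026133] [ 686.03782936 -125.19360492] w 102.29933859299314 102.88903900850988
ang 1.5802971206221976
ang 91.56295039316007
ang 91.9970675415576
ang 3.33607536952325
centre c [ 633.65949564 -101.66427831]
hole at base top [ 633.52540919 -100.6479857 ] [580.64740981 -19.3331388 ] [685.33886944 -13.23052836]
```

```bash
python3 -m handwheel '{"translation":[[0,0,0.02],[0,0,0.05],[0,0,0.075],[0,0,0.084],[0,0,0.0865]],"roll":[0,0,0,0,0]}' | grep -E 'pos|force'; python3 -m handwheel '{"translation":[[0,0,0],[0,0,0],[0,0,0],[0,0,-0.01],[0,0,-0.03]],"roll":[0,0,0,0,0]}' 0.07 |grep -E 'pos|force|wid'; python3 plan.py 634,-100,180,2 450.5,-84.5,180,20
```

```text
position: [0.6317, -0.0955, 0.0372]
contact_force: [-8.5, 1.4, 17.3]
grasp_force: 30.0
position: [0.6331, -0.0969, 0.0673]
contact_force: [0.5, -0.6, 1.4]
width: 0.794
grasp_force: 0.0
now 5.2 [633.1 -96.9  67.3] 2.29 q [-11.  22. 105.  -0.  53. -13.] w 70.0 F [ 0.5 -0.6  1.4]
634,-100,180,2 -> [-0.0032  0.0007 -0.1127] roll 0.005
450.5,-84.5,180,20 -> [ 0.0219 -0.1828 -0.    ] roll -0.314
```

```bash
python3 -m handwheel '{"translation":[[0,0,-0.03],[0,0,-0.07],[0.005,-0.03,-0.1],[0.01,-0.07,-0.113],[0.014,-0.11,-0.113]],"roll":[0,0,-0.06,-0.16,-0.26]}' 0.088 | grep clock; python3 plan.py 450.5,-84.5,180,20
```

```text
clock: 5.82
now 5.825 [524.1 -87.7 183.9] 17.38 q [-12.   3. 115.  -0.  62. -30.] w 87.9 F [-0.2 -0.5 -0.2]
450.5,-84.5,180,20 -> [ 0.025  -0.0693  0.0039] roll -0.046
```

```bash
python3 -m handwheel '{"translation":[[0.012,-0.03,0.002],[0.022,-0.06,0.004],[0.025,-0.07,0.004],[0.025,-0.07,0.004],[0.025,-0.07,0.004]],"roll":[-0.046,-0.046,-0.046,-0.046,-0.046]}' | grep clock; python3 - <<'E'
from h import *
snap('wrist','w3'); snap('top','top1')
E
python3 plan.py
```

```text
clock: 6.45
now 6.55 [450.2 -84.3 176.6] 19.83 q [-14.  -5. 123.   0.  62. -34.] w 88.1 F [-0.2 -0.3 -0.3]
```

View pics/w3.png

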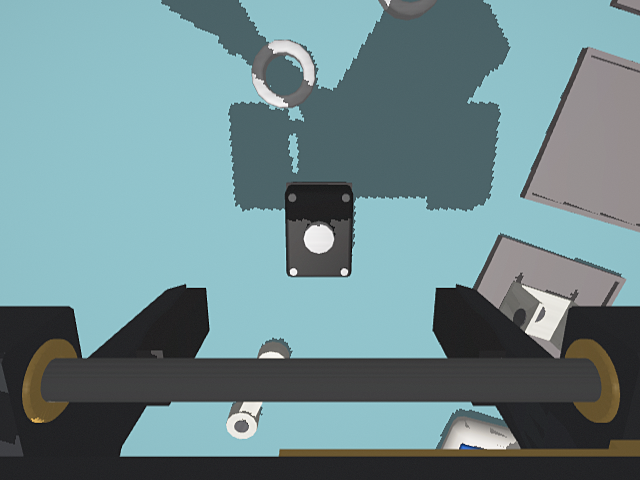

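The servo boss is at (319,239) and the body is square to the jaws. The bracket stands in tray c at about (540,315). Next I'll measure the boss offset from the TCP.

```bash
python3 - <<'E'
from h import *
print(ray('w3',319,239,.048)*1000,ray('w3',319,229.5,.04)*1000, load('w3')['t'])
for f in('w1','w2','w3'):
    print(f,load(f)['t'])
E
sed -e "s/top0/top1/g" m.py | sed '/^roi/d;/tray/d' > m1.py; cat >> m1.py <<'E'
roi('brk c',330,400,175,245,.012,.06)
roi('servo',330,390,270,320,.03,.045)
E
python3 m1.py;  python3 plan.py 451,-84.5,35,20
```

```text
[448.84558974 -86.23053643  48.        ] [447.43822445 -82.36470423  40.        ] [ 0.42522604 -0.0187979   0.29737928]
w1 [0.46374661 0.30159158 0.30015606]
w2 [ 0.63064532 -0.0299296   0.24375043]
w3 [ 0.42522604 -0.0187979   0.29737928]
table 0.002661636115869337
brk c 79 c [654.6 -94.5] size [35.9  4.9] long axis 88.3 z [14.3 34.2 44.6]
servo 55 c [431.2 -67.4] size [17.8 15.1] long axis 25.1 z [34.6 39.5 43.4]
now 6.55 [450.2 -84.3 176.6] 19.83 q [-14.  -5. 123.   0.  62. -34.] w 88.1 F [-0.2 -0.3 -0.3]
451,-84.5,35,20 -> [-0.0004  0.0006  0.1416] roll -0.003
```

```bash
python3 -m handwheel '{"translation":[[0,0,0.03],[0,0,0.075],[0,0,0.115],[0,0,0.138],[0,0,0.144]],"roll":[0,0,0,0,0]}' |grep -E 'pos|force'; python3 -m handwheel '{"translation":[[0,0,0],[0,0,0],[0,0,0],[0,0,0],[0,0,0]],"roll":[0,0,0,0,0]}' 0.03 |grep -E 'pos|force|wid'; python3 plan.py 450,-85,120,20 630.5,35.5,120,2.5
```

```text
position: [0.4482, -0.0838, 0.0303]
contact_force: [0.9, 0.5, -0.9]
grasp_force: 0.0
position: [0.4494, -0.0842, 0.0327]
contact_force: [0.1, -0.1, 2.1]
width: 0.497
grasp_force: 30.0
now 7.8 [449.4 -84.2  32.7] 19.82 q [-14.   8. 129.  -0.  43. -34.] w 43.8 F [ 0.1 -0.1  2.1]
450,-85,120,20 -> [-0.0009  0.0003 -0.0873] roll -0.003
630.5,35.5,120,2.5 -> [ 0.0515  0.2108 -0.    ] roll 0.305
```

```bash
python3 -m handwheel '{"translation":[[0,0,-0.02],[0,0,-0.06],[0.003,0.012,-0.085],[0.012,0.05,-0.09],[0.022,0.09,-0.09]],"roll":[0,0,0,0,0]}' | grep -E 'clock|width'; python3 -m handwheel '{"translation":[[0.01,0.04,0],[0.02,0.08,0],[0.027,0.11,0],[0.029,0.12,0],[0.0295,0.121,0]],"roll":[0.1,0.2,0.27,0.3,0.305]}' |grep -E 'width'; python3 - <<'E'
from h import *
snap('wrist','w4'); snap('top','top2')
E
python3 plan.py
```

```text
clock: 8.43
width: 0.494
width: 0.498
now 9.15 [629.3  35.8 121.6] 2.38 q [  1.  17. 105.  -0.  58.  -1.] w 43.8 F [-0.5  0.2 -1.4]
```

View pics/w4.png

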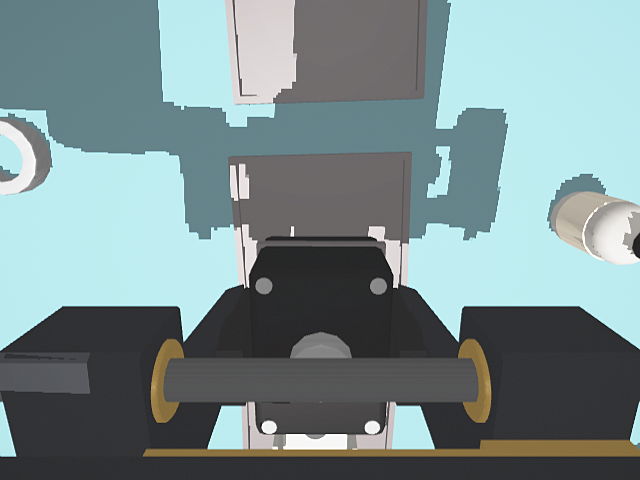

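The servo is held, with its top screws at (263,286), (378,286), (269,427) and (372,427). Tray b's far corners are at (229,157) and (411,152), tray a's near corners at (235,104) and (425,97), and the bottle stands clear at (600,220).

```bash
python3 - <<'E'
from h import *
g=lambda u,v,z=.007:(ray('w4',u,v,z)*1000)[:2]
A,B=g(229,157),g(411,152)
def cen(A,B,s):
    e=(B-A)/np.linalg.norm(B-A); n=np.array([e[1],-e[0]])*s; return (A+B)/2+52*n, np.degrees(np.arctan2(e[1],e[0])), np.linalg.norm(B-A)
print('b',cen(A,B,1)); print('a',cen(g(235,104),g(425,97),-1))
print('servo',np.mean([g(u,v,.129) for u,v in((263,286),(378,286),(269,427),(372,427))],0), g(263,286,.129)-g(269,427,.129))
# bracket in top2: hole
C=cloud('top2'); P=load('top2')['p']
c=C[185:235,338:390]; m=(c[...,2]>.02)&(c[...,2]<.06); q=c[m]; print('walls',len(q))
for lo,hi in((600,632),(632,680)):
    k=q[(q[:,0]*1000>lo)&(q[:,0]*1000<hi)]; print(len(k),k.mean(0) if len(k) else '')
cv2.imwrite('pics/t2.png',cv2.resize(P[150:350,150:470],None,fx=2.5,fy=2.5,interpolation=2))
E
```

```text
b (array([629.54325277,  36.47189655]), np.float64(3.94689079356088), np.float64(102.39743825586207))
a (array([626.18424866, 169.22172528]), np.float64(4.393685766584056), np.float64(103.25634401304991))
servo [628.78900285  34.47596608] [-2.14997056 49.76990333]
walls 131
66 [ 0.60818101 -0.09537591  0.03598307]
65 [ 0.65497734 -0.09366399  0.03607728]
```

View pics/t2.png

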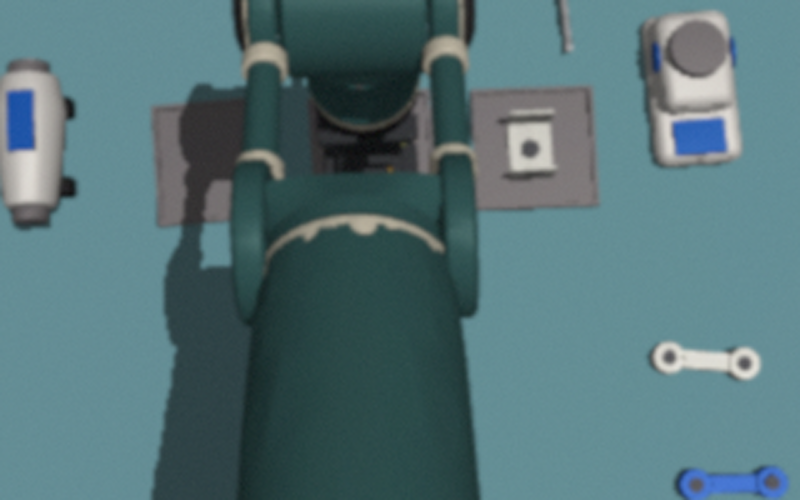

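The bracket hole at crop (530,149) is about 4 mm from tray c's centre (535,149), which is within the centimetre. Next I'll lower the servo most of the way and let it settle.

```bash
python3 -m handwheel '{"translation":[[0.0015,0.0005,0.03],[0.0015,0.0005,0.06],[0.0015,0.0005,0.073],[0.0015,0.0005,0.073],[0.0015,0.0005,0.073]],"roll":[0,0,0,0,0]}' |grep -E 'pos|force'; python3 plan.py 629.5,37,36.5,4
```

```text
position: [0.6315, 0.0372, 0.0505]
contact_force: [1.4, -0.4, -0.3]
grasp_force: 30.0
now 9.775 [631.5  37.2  50.5] 2.34 q [  1.  22. 107.   0.  51.  -1.] w 43.5 F [ 1.4 -0.4 -0.3]
629.5,37,36.5,4 -> [-0.0001 -0.002   0.014 ] roll -0.029
```

```bash
python3 -m handwheel '{"translation":[[0,-0.0005,0.005],[0,-0.001,0.009],[0,-0.001,0.012],[0,-0.001,0.014],[0,-0.001,0.0145]],"roll":[-0.01,-0.02,-0.029,-0.029,-0.029]}' |grep -E 'pos|force'; python3 -m handwheel '{"translation":[[0,0,0],[0,0,0],[0,0,0],[0,0,-0.01],[0,0,-0.03]],"roll":[0,0,0,0,0]}' 0.064 |grep -E 'pos|force|wid'; python3 plan.py 630,37,180,4 450.5,-233.5,180,-5
```

```text
position: [0.6295, 0.0374, 0.0358]
contact_force: [-5.0, 0.4, 9.0]
grasp_force: 30.0
position: [0.6288, 0.0373, 0.0648]
contact_force: [-0.3, 0.1, -0.2]
width: 0.726
grasp_force: 0.0
now 11.025 [628.8  37.3  64.8] 4.01 q [  1.  21. 107.   0.  52.  -3.] w 64.0 F [-0.3  0.1 -0.2]
630,37,180,4 -> [-0.0004  0.0012 -0.1152] roll 0.0
450.5,-233.5,180,-5 -> [-0.2573 -0.1979 -0.    ] roll 0.157
```

```bash
python3 -m handwheel '{"translation":[[0,0,-0.03],[0,0,-0.07],[-0.02,-0.015,-0.105],[-0.06,-0.046,-0.115],[-0.105,-0.081,-0.115]],"roll":[0,0,0,0,0]}' 0.06 | grep clock; python3 -m handwheel '{"translation":[[-0.045,-0.0345,0],[-0.09,-0.069,0],[-0.13,-0.1,0],[-0.149,-0.114,0],[-0.152,-0.117,0]],"roll":[0.04,0.08,0.12,0.15,0.157]}' |grep -E 'width';python3 -m handwheel '{"translation":[[0,0,0],[0,0,0],[0,0,0],[0,0,0],[0,0,0]],"roll":[0,0,0,0,0]}'|grep pos; python3 - <<'E'
from h import *
snap('wrist','w5'); snap('top','top3')
E
python3 plan.py
```

```text
clock: 11.65
width: 0.687
position: [0.4502, -0.2326, 0.1796]
now 13.0 [ 450.1 -232.8  179.6] -4.97 q [-30.   1. 117.  -0.  62. -25.] w 60.1 F [0.5 0.4 0. ]
```

View pics/w5.png

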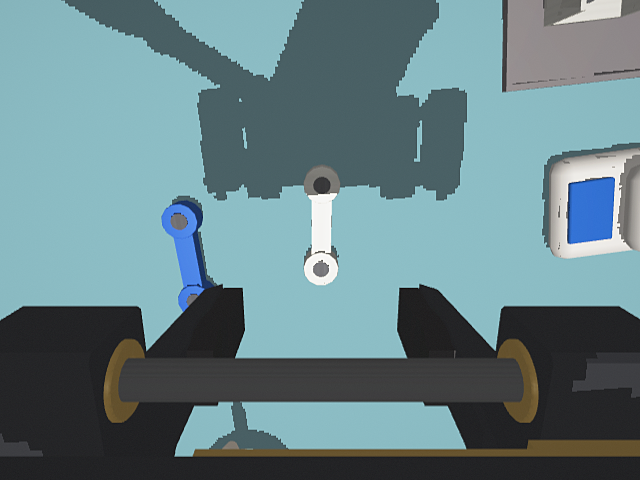

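The white link is aligned in the jaws, with its eyes at (321,183) and (321,268). The blue look-alike sits to the left at (180,220) to (193,297).

```bash
python3 - <<'E'
from h import *
a=ray('w5',321,183,.016)*1000;b=ray('w5',321,268,.016)*1000; print(a,b,(a+b)/2,np.linalg.norm(a-b))
s=ray('w5',193,297,.016)*1000; print('blue',s)
E
sed -e "s/top0/top3/g" m.py | sed '/^roi/d;/tray/d' > m1.py; cat >> m1.py <<'E'
roi('servo',270,330,170,245,.035,.048)
roi('boss',270,330,170,245,.0485,.06)
E
python3 m1.py
```

```text
[ 451.50376049 -203.68363996   16.        ] [ 446.12392113 -265.94791692   16.        ] [ 448.81384081 -234.81577844   16.        ] 62.4962627380643
blue [ 348.52063407 -280.66648918   16.        ]
table 0.624285889632371
servo 542 c [629.8  37. ] size [44.6 59.9] long axis -85.7 z [38.6 42.8 46.3]
boss 62 c [629.6  36.7] size [18.4 17.2] long axis 86.6 z [48.9 51.3 53.9]
```

```bash
python3 -m handwheel '{"translation":[[-0.001,-0.001,0.03],[-0.002,-0.001,0.075],[-0.002,-0.001,0.12],[-0.002,-0.001,0.145],[-0.002,-0.001,0.152]],"roll":[0,0,0,0,0]}' |grep -E 'pos|force'; python3 -m handwheel '{"translation":[[0,0,0],[0,0,0],[0,0,0],[0,0,0],[0,0,0]],"roll":[0,0,0,0,0]}' 0.005 |grep -E 'pos|force|wid'; python3 plan.py 448.8,-234.8,140,-5 627,170,140,2.5
```

```text
position: [0.4474, -0.234, 0.0258]
contact_force: [-1.0, 0.3, 0.2]
grasp_force: 0.0
position: [0.4492, -0.2349, 0.0282]
contact_force: [0.2, -1.0, 2.0]
width: 0.158
grasp_force: 30.0
now 14.25 [ 449.2 -234.9   28.2] -4.98 q [-30.  13. 123.   0.  44. -25.] w 13.9 F [ 0.2 -1.   2. ]
448.8,-234.8,140,-5 -> [ 1.000e-04 -4.000e-04 -1.118e-01] roll 0.0
627,170,140,2.5 -> [ 0.4188  0.1422 -0.    ] roll -0.131
```

```bash
python3 -m handwheel '{"translation":[[0,0,-0.02],[0,0,-0.06],[0.02,0.007,-0.1],[0.06,0.02,-0.112],[0.1,0.034,-0.112]],"roll":[0,0,0,0,0]}' | grep -E 'clock|width'; python3 -m handwheel '{"translation":[[0.045,0.0155,0],[0.09,0.031,0],[0.14,0.048,0],[0.19,0.065,0],[0.23,0.078,0]],"roll":[0,0,0,0,0]}' |grep -E 'width';python3 -m handwheel '{"translation":[[0.04,0.0135,0],[0.07,0.0235,0],[0.085,0.029,0],[0.089,0.0302,0],[0.089,0.0302,0]],"roll":[-0.05,-0.1,-0.13,-0.148,-0.148]}' |grep -E 'width';python3 -m handwheel '{"translation":[[0,0,0.02],[0,0,0.05],[0,0,0.05],[0,0,0.05],[0,0,0.05]],"roll":[0,0,0,0,0]}'|grep -E 'pos|wid'; python3 - <<'E'
from h import *
snap('wrist','w6')
E
python3 plan.py 626.7,170,31.5,3.5
```

```text
clock: 14.88
width: 0.155
width: 0.155
width: 0.156
position: [0.6279, 0.1703, 0.091]
width: 0.151
now 16.8 [627.9 170.4  91.1] 3.48 q [ 13.  21. 104.   0.  55.  10.] w 13.4 F [-0.4 -0.5 -0.6]
626.7,170,31.5,3.5 -> [-0.0003 -0.0012  0.0596] roll -0.0
```

View pics/w6.png

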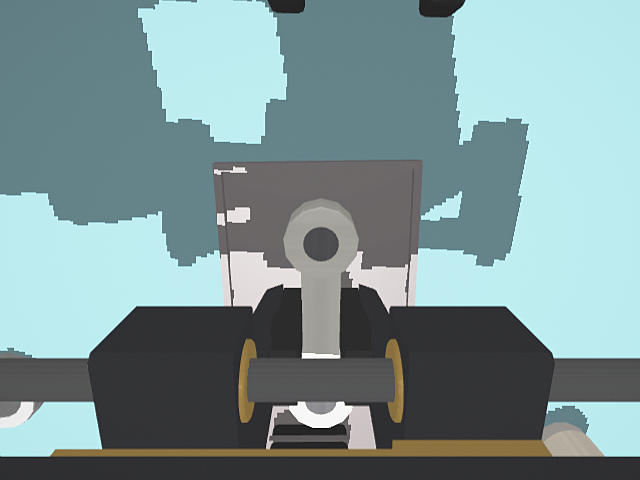

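Tray a's far corners are at (213,162) and (422,160), and the link's far eye is at (321,244). I'll compute both centres.

```bash
python3 - <<'E'
from h import *
g=lambda u,v,z=.007:(ray('w6',u,v,z)*1000)[:2]
A,B=g(213,162),g(422,160); e=(B-A)/np.linalg.norm(B-A); n=np.array([e[1],-e[0]])
print('a',(A+B)/2+52*n,np.degrees(np.arctan2(e[1],e[0])),np.linalg.norm(B-A))
h=np.radians(3.5); print('link',g(321,244,.079)-31*np.array([-np.sin(h),np.cos(h)]))
E
```

```text
a [625.61116628 169.4774148 ] 4.001349388100727 102.73475605630279
link [626.68136591 169.44748861]
```

```bash
python3 -m handwheel '{"translation":[[0,-0.001,0.02],[0,-0.001,0.04],[0,-0.001,0.053],[0,-0.001,0.058],[0,-0.001,0.06]],"roll":[0,0,0,0,0]}' |grep -E 'pos|force'; python3 -m handwheel '{"translation":[[0,0,0],[0,0,0],[0,0,0],[0,0,-0.01],[0,0,-0.03]],"roll":[0,0,0,0,0]}' 0.04 |grep -E 'pos|force|wid'; python3 plan.py 627,170,180,3.5 451,81.5,180,4
```

```text
position: [0.6245, 0.1699, 0.0311]
contact_force: [-12.2, -2.5, 24.4]
grasp_force: 30.0
position: [0.6252, 0.17, 0.0597]
contact_force: [-0.1, -0.0, -0.2]
width: 0.455
grasp_force: 0.0
now 18.05 [625.2 170.   59.7] 3.49 q [ 13.  23. 105.  -0.  52.  10.] w 40.1 F [-0.1 -0.  -0.2]
627,170,180,3.5 -> [-1.000e-04  1.800e-03 -1.203e-01] roll -0.0
451,81.5,180,4 -> [-0.0776 -0.1811 -0.    ] roll -0.009
```

```bash
python3 -m handwheel '{"translation":[[0,0,-0.03],[0,0,-0.07],[-0.01,-0.024,-0.11],[-0.025,-0.06,-0.12],[-0.045,-0.105,-0.12]],"roll":[0,0,0,0,0]}' 0.07 | grep clock; python3 -m handwheel '{"translation":[[-0.02,-0.045,0],[-0.03,-0.07,0],[-0.0325,-0.076,0],[-0.0325,-0.076,0],[-0.0325,-0.076,0]],"roll":[0,0,0,0,0]}' |grep -E 'width';python3 -m handwheel '{"translation":[[0,0,0],[0,0,0],[0,0,0],[0,0,0],[0,0,0]],"roll":[0,0,0,0,0]}'|grep pos; python3 - <<'E'
from h import *
snap('wrist','w7'); snap('top','top4')
p=load('w7')['p'].astype(int)
# ring: neutral grey/white region vs bluish table
m=((p[...,0]-p[...,2])<25).astype(np.uint8); m[300:]=0
k,l,st,ce=cv2.connectedComponentsWithStats(m)
for i in range(1,k):
    if st[i,4]>150: print(st[i],ce[i])
E
python3 plan.py
sed -e "s/top0/top4/g" m.py | sed '/^roi/d;/tray/d' > m1.py; cat >> m1.py <<'E'
roi('link',210,265,185,245,.012,.03)
roi('bottle',270,305,120,158,.02,.1)
E
python3 m1.py
```

```text
clock: 18.68
width: 0.795
position: [0.45, 0.0818, 0.1797]
[  499    28   141   161 21192] [572.88618347 109.64250661]
[ 293  193   57   60 1863] [321.29200215 223.1712292 ]
[  479   222   153    78 10797] [553.51884783 261.02130221]
[181 284  85  16 864] [221.38773148 293.875     ]
[412 284  49  16 544] [433.40257353 293.45220588]
now 20.025 [450.   81.8 179.7] 3.49 q [  7.  -5. 123.  -0.  62.   4.] w 69.8 F [-1.  -0.4 -0.2]
table -0.0001271866716179293
link 368 c [625.2 170.6] size [25.5 87.8] long axis -86.6 z [13.8 18.1 22.7]
bottle 234 c [778.5  59.6] size [26.6 32.1] long axis -85.9 z [25.1 50.3 75.6]
```

View pics/w7.png

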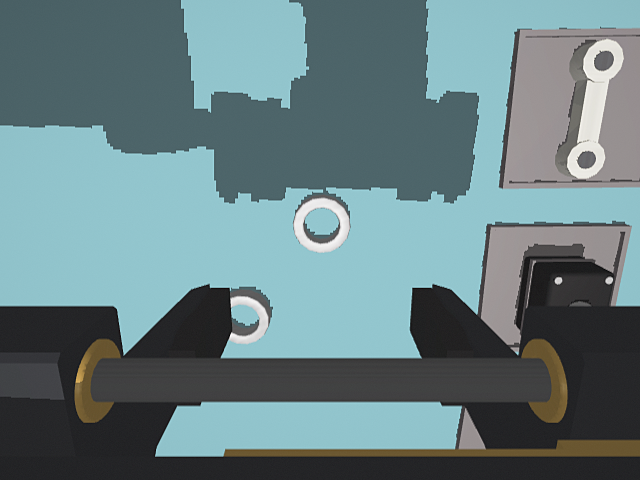

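The target ring is at (321.5,225), centred between the jaws. The second ring is at lower left (245,318), with the link and servo in their trays at right.

```bash
python3 - <<'E'
from h import *
print(ray('w7',321.5,225,.014)*1000, np.linalg.norm(ray('w7',293.5,225,.014)-ray('w7',350,225,.014))*1000)
E
python3 plan.py 450,81.6,28.5,3.5
```

```text
[449.23502601  80.37475937  14.        ] 40.56525712046442
now 20.025 [450.   81.8 179.7] 3.49 q [  7.  -5. 123.  -0.  62.   4.] w 69.8 F [-1.  -0.4 -0.2]
450,81.6,28.5,3.5 -> [-0.0002  0.      0.1512] roll -0.0
```

```bash
python3 -m handwheel '{"translation":[[-0.001,0,0.03],[-0.001,0,0.075],[-0.001,0,0.12],[-0.001,0,0.144],[-0.001,0,0.151]],"roll":[0,0,0,0,0]}' |grep -E 'pos|force'; python3 -m handwheel '{"translation":[[0,0,0],[0,0,0],[0,0,0],[0,0,0],[0,0,0]],"roll":[0,0,0,0,0]}' 0.02 |grep -E 'pos|force|wid'; python3 plan.py 449.5,81,125,3.5 629.8,37,125,3.5
```

```text
position: [0.4485, 0.0806, 0.027]
contact_force: [0.0, 0.5, 0.2]
grasp_force: 0.0
position: [0.4511, 0.081, 0.0299]
contact_force: [-0.5, 0.4, 6.8]
width: 0.458
grasp_force: 30.0
now 21.275 [451.1  81.   29.9] 3.5 q [  7.   8. 129.   0.  43.   4.] w 40.3 F [-0.5  0.4  6.8]
449.5,81,125,3.5 -> [ 0.0001 -0.0016 -0.0951] roll -0.0
629.8,37,125,3.5 -> [-0.0549  0.1773 -0.    ] roll -0.0
```

```bash
python3 -m handwheel '{"translation":[[0,0,-0.02],[0,0,-0.055],[-0.004,0.015,-0.085],[-0.014,0.045,-0.095],[-0.025,0.08,-0.095]],"roll":[0,0,0,0,0]}' | grep -E 'clock|width'; python3 -m handwheel '{"translation":[[-0.011,0.035,0],[-0.02,0.065,0],[-0.027,0.087,0],[-0.0295,0.096,0],[-0.03,0.0975,0]],"roll":[0,0,0,0,0]}' |grep -E 'width';python3 -m handwheel '{"translation":[[0,0,0.01],[0,0,0.02],[0,0,0.02],[0,0,0.02],[0,0,0.02]],"roll":[0,0,0,0,0]}'|grep -E 'pos|wid'; python3 - <<'E'
from h import *
snap('wrist','w8'); snap('side','side1')
E
python3 plan.py
```

```text
clock: 21.9
width: 0.458
width: 0.458
position: [0.6308, 0.0368, 0.1041]
width: 0.461
now 23.25 [630.9  36.7 104.1] 3.5 q [  1.  19. 105.  -0.  56.  -2.] w 40.6 F [ 0.2 -0.3 -1.2]
```

View pics/w8.png

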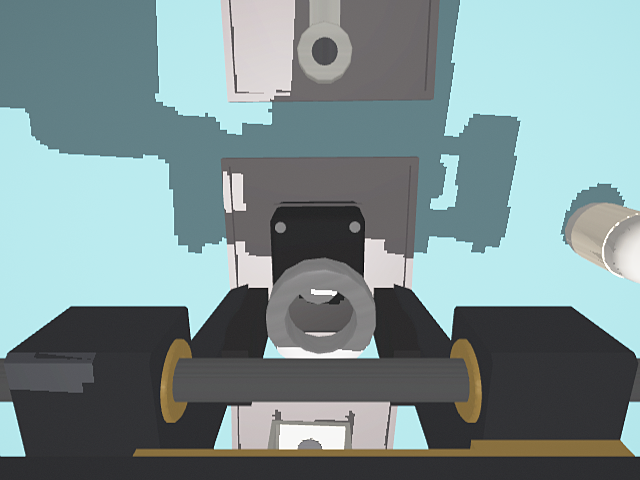

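The ring is held flat, outer edges at columns 267 and 375 and bore centre near (321,308). The servo's far screws are at (280,227) and (354,227). I'll check the alignment of the two.

```bash
python3 - <<'E'
from h import *
g=lambda u,v,z:(ray('w8',u,v,z)*1000)[:2]
a,b=g(280,227,.043),g(354,227,.043); h=np.radians(4); print('servo',(a+b)/2-24.9*np.array([-np.sin(h),np.cos(h)]),np.linalg.norm(a-b))
print('ring',g(321,307,.0887),'diam',np.linalg.norm(g(267,307,.0887)-g(375,307,.0887)), 'far edge',g(321,258,.0887))
p=load('w8')['p']; cv2.imwrite('pics/c8.png',cv2.resize(p[190:365,220:420],None,fx=3,fy=3))
E
```

```text
servo [628.09879456  35.41361965] 33.75439024024708
ring [629.2326547   42.21662374] diam 38.99251796968236 far edge [628.09159193  60.82394819]
```

View pics/c8.png

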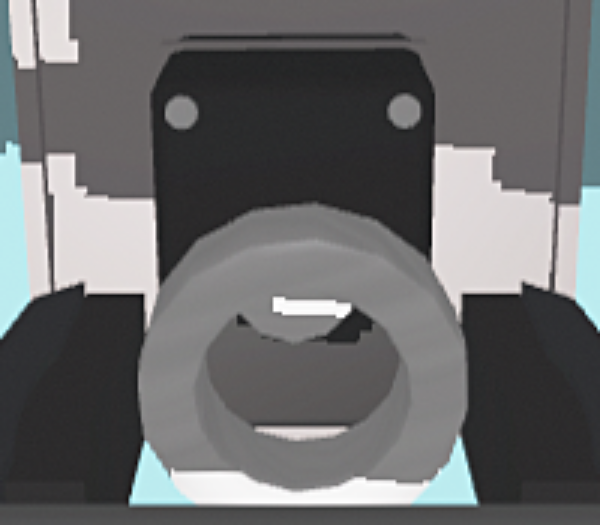

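The crop shows both rims. The ring's bottom far edge is at row 259, the top far edge at row 270, and the bore's near edge is at row 353 (top) and 337 (bottom). I'll redo the centre from those.

```bash
python3 - <<'E'
from h import *
g=lambda u,v,z:np.round((ray('w8',u,v,z)*1000)[:2],1)
zt,zb=.0887,.0747
print('outer far top -21',g(321,270,zt)-[0,21],'outer far bot -21',g(321,258.7,zb)-[0,21],'bore near top +13',g(319,353,zt)+[0,13],'bore near bot +13',g(319,336.7,zb)+[0,13])
# boss far edge through bore: crop (300,342)->near edge of boss top?
print('boss near top edge',g(320,304,.051))
P=load('side1'); p=P['p']
def pr(x):
    c=P['K']@(P['R'].T@(np.array(x)/1000-P['t'])); return c[:2]/c[2]
print(pr([630,37,51]),pr([630,37,75]))
cv2.imwrite('pics/s1.png',cv2.resize(p[180:280,270:430],None,fx=4.5,fy=4.5,interpolation=2))
E
python3 plan.py
```

```text
outer far top -21 [628.4  35.4] outer far bot -21 [628.4  34.8] bore near top +13 [629.6  36.5] bore near bot +13 [629.7  35.4]
boss near top edge [629.8  25.9]
[347.42861434 220.57087552] [348.00983536 210.25308491]
now 23.25 [630.9  36.7 104.1] 3.5 q [  1.  19. 105.  -0.  56.  -2.] w 40.6 F [ 0.2 -0.3 -1.2]
```

View pics/s1.png

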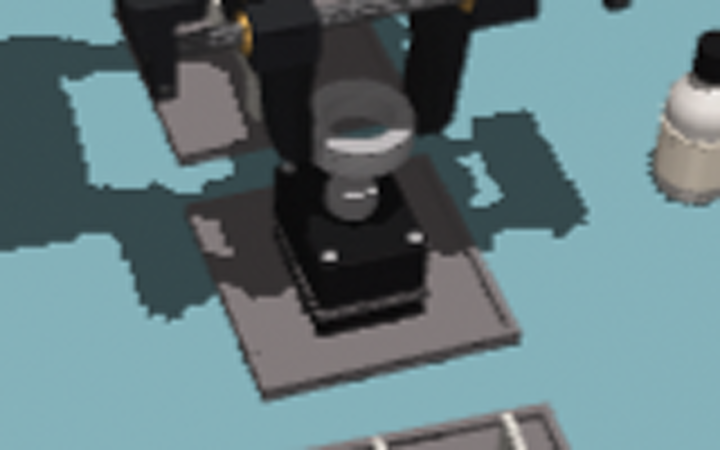

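The side view shows the ring held level above the boss. Ring and servo agree to about 1 mm, so I'll lower it.

```bash
python3 -m handwheel '{"translation":[[0,-0.0005,0.008],[0,-0.0005,0.016],[0,-0.0005,0.022],[0,-0.0005,0.026],[0,-0.0005,0.027]],"roll":[0,0,0,0,0]}' |grep -E 'pos|force'; python3 -m handwheel '{"translation":[[0,0,0.0015],[0,0,0.003],[0,0,0.0045],[0,0,0.0045],[0,0,0.0045]],"roll":[0,0,0,0,0]}' |grep -E 'pos|force|wid'
```

```text
position: [0.6298, 0.0367, 0.0761]
contact_force: [0.5, -0.3, -0.3]
grasp_force: 30.0
position: [0.6303, 0.0367, 0.073]
contact_force: [-2.6, -1.3, 5.4]
width: 0.46
grasp_force: 30.0
```

Light contact at the expected height. Now I'll release, rise clear and check.

```bash
python3 -m handwheel '{"translation":[[0,0,0],[0,0,0],[0,0,0],[0,0,0],[0,0,-0.01]],"roll":[0,0,0,0,0]}' 0.06 |grep -E 'pos|force|wid';  python3 -m handwheel '{"translation":[[0,0,-0.03],[0,0,-0.07],[0,-0.04,-0.11],[0,-0.1,-0.11],[0,-0.15,-0.11]],"roll":[0,0,0,0,0]}' |grep clock; python3 -m handwheel '{"translation":[[0,-0.04,0],[0,-0.05,0],[0,-0.05,0],[0,-0.05,0],[0,-0.05,0]],"roll":[0,0,0,0,0]}' |grep clock; python3 - <<'E'
from h import *
snap('top','top5'); p,_,_=snap('side','side2')
cv2.imwrite('pics/s2.png',cv2.resize(p[110:350,260:460],None,fx=2.5,fy=2.5,interpolation=2))
E
sed -e "s/top0/top5/g" m.py | sed '/^roi/d;/tray/d' > m1.py; cat >> m1.py <<'E'
roi('servo',270,330,170,245,.03,.0465)
roi('ring',270,330,170,245,.0515,.08)
roi('link',210,265,185,245,.012,.03)
roi('bottle',270,305,120,158,.02,.1)
E
python3 m1.py
```

```text
position: [0.6291, 0.0367, 0.0814]
contact_force: [-0.3, 0.1, -0.5]
width: 0.683
grasp_force: 0.0
clock: 25.75
clock: 26.38
table -0.0001572847934859789
servo 289 c [630.2  36.9] size [45.3 59.7] long axis -86.7 z [34.6 42.2 45.6]
ring 236 c [630.6  37.5] size [40.2 40.5] long axis -40.7 z [52.3 56.6 60.6]
link 365 c [624.8 170.7] size [25.5 88. ] long axis -87.4 z [13.9 18.1 22.8]
bottle 235 c [779.   59.3] size [26.4 32.2] long axis -80.4 z [26.5 50.3 76. ]
```

View pics/s2.png

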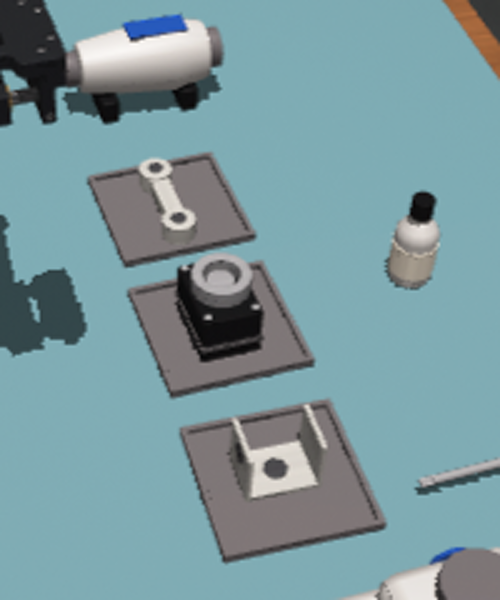

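The side view shows the link flat, the ring seated flat around the boss, the bracket upright and the bottle standing. The bracket's hole at (275,468) sits slightly off tray c's centre at (280,477), so I'll quantify it.

```bash
python3 - <<'E'
from h import *
f=lambda x,y:ray('side2',260+x/2.5,110+y/2.5,.007)[:2]*1000
c=[f(181,432),f(330,402),f(385,525),f(225,560)]; print('side: tray',np.mean(c,0),'hole',f(275,468),[np.linalg.norm(c[i]-c[i-1]).round(1) for i in range(4)])
p=load('top5')['p'].astype(int); u0,v0=335,180; s=p[v0:v0+60,u0:u0+58]
m=((s.max(-1)-s.min(-1))<22).astype(np.uint8); k,l,st,_=cv2.connectedComponentsWithStats(m); j=1+st[1:,4].argmax()
ys,xs=np.where(l==j); w=np.array([ray('top5',x+u0,y+v0,.006)[:2] for x,y in zip(xs,ys)],np.float32)*1000; print('top: tray',cv2.minAreaRect(w))
# bracket base (bright) and hole
C=cloud('top5')[v0:v0+60,u0:u0+58]; g=s.sum(-1); b=(g>400)&(l==j)
ys,xs=np.where(b); print('bright',cv2.minAreaRect(np.array([ray('top5',x+u0,y+v0,.01)[:2] for x,y in zip(xs,ys)],np.float32)*1000))
E
```

```text
side: tray [ 633.61509322 -104.69267122] hole [632.60417199 -97.16696935] [np.float64(101.7), np.float64(103.1), np.float64(101.8), np.float64(102.5)]
top: tray ((633.3775024414062, -99.39859008789062), (105.28805541992188, 105.60934448242188), 1.0338886976242065)
bright ((638.9747314453125, -97.05738830566406), (53.254058837890625, 39.7189826965332), 0.5379884243011475)
```

The bracket is about 5 mm off centre (2.5 mm and 7.5 mm by the two views), inside the centimetre. Everything else is in place and the arm is clear, so I'm handing in.

```bash
python3 -c "
from plant import robot; print(robot.finish_job())"
```

```text
the job is handed in; nothing more can be done
None
```

The job is handed in: the bracket (about 5 mm off centre), servo and link are in their trays, the bearing ring lies flat around the servo's boss, everything is released, and the bottle is still standing where it was.

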